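# Rock a plug-in module out of its contact clips

## Robot

A 6-joint arm with a two-finger parallel gripper is mounted at the origin on the work surface. World frame = base frame: x ahead of the robot, y to its left, z up, the work surface at z = 0. Lengths are in m, angles in rad, forces in N, time in s.
With the tool pointing down it reaches from about 0.275 to 0.825 m from the base axis. Payload 4.9 kg.
Tool frame: the origin (TCP) lies midway between the tips of the shut fingers; the grasp point (between the pads) lies 19 mm behind it (bot.grip_depth is the distance from the TCP to the grasp point, in m); y points along the fingers, x is the direction in which the jaws open and shut, and the axes are right-handed (so a half turn about y gives the same grasp; the last joint's range is limited). The gripper opens to 85 mm and grips with 20 to 120 N. Pads are 22 mm wide; open, the fingers measure 114 mm over their backs; the gripper's body (76 mm by 85 mm) begins 54 mm behind the grasp point. The pads swing forward as they close: fully open they stand 13 mm farther back than shut.
Start: joints at [0.993, 0.326, -0.193, 1.052, 0, 1.437], TCP at [0.236, 0.497, 0.231] pointing down, gripper open.
Joint ranges: [-2.65, 2.65], [-0.97, 1.79], [-1.3, 1.35], [-1.93, 2.1], [-1.47, 1.37], [-3.14, 3.14]. Speed limits (rad/s): [2.57, 2.57, 3.14, 3.14, 3.14, 3.14].

## Interface

Orientations are given as a unit quaternion [w, x, y, z].
In Python, from cell import bot gives the robot as it stands. Calls block until the motion is done:
- bot.move_pose(position, orientation): joint-space move of the TCP to a pose.
- bot.move_linear(position, speed=0.15, rotation=None, until_force=None): straight line of the TCP; rotation=None keeps the orientation; speed is the mean speed in m/s. With until_force (N) it stops when the force on the tool has changed by that much, and returns True; else False.
- bot.goto_joints(angles): joint-space move.
- bot.set_gripper(opening, grasp_force=None): opening from 0.0 (shut) to 1.0 (fully open); grasp_force is the grip in N (None keeps the last); returns when the fingers have stopped.
- bot.wait(seconds).
- bot.solve_ik(position, orientation): joint angles nearest the present ones, or None.
- bot.camera(name): name is "scene" or "top" or "wrist"; returns the picture (400x640x3 uint8, red, green, blue); there is no depth.
- bot.calibration(name): a dict with "mtx" (3x3 intrinsics, pixels), "extrinsics" (4x4, takes a point from world to camera coordinates); the wrist camera has in their place "hand_eye" (4x4, takes a point from camera to tool coordinates, whose origin is the TCP and whose axes are the tool frame's). Camera axes: x right, y down, z forward; pixel columns grow to the right and rows downward; lengths in m; the calibration is good to about 2 mm. A picture is of the moment at which its call begins: read the wrist's pose just before it. calibration takes no time and is no camera call.
A pose or a line that the arm cannot do raises bot.PlanningError and nothing moves.
- bot.close_job(): hands the job in, once; it reports no verdict.
Trained networks look in the newest picture that a camera, given by its name, has taken for a name from the list of things; names that differ only in an ending like _2 or _b are one class to them, and where a whole thing is asked for, a point or a joint stands for the part that bears it (a point fixed in the world has none). Each returns a list of dicts, best first, with "confidence" (0 to 1); they miss things now and then, are a little off and sometimes report something else, mostly with a low value. They report only what shows in the picture. A call takes as long as a camera call.
- bot.search_frame(camera, thing): "bbox" ([left, top, width, height] in pixels, round what is visible of it).
Readings, each from a call of its own:
- bot.read_clock(): time.
- bot.read_joint_positions(): joint angles.
- bot.read_joint_vel(): joint speeds.
- bot.read_joint_efforts(): joint torques, N m.
- bot.read_position(): TCP position.
- bot.read_tool_rot(): TCP orientation.
- bot.read_ft_force(): force on the tool from outside, world axes, zero at the start.
- bot.read_moment(): the same for the moment, N m.
- bot.read_gripper_width(): opening from 0.0 (shut) to 1.0 (fully open).
Only numpy, scipy, OpenCV 4.12 (cv2) and the standard library are available. Lean on these libraries where they do the work, as an engineer would, in place of code of your own. Each camera call takes 0.05 s, during which the arm holds its last target.

## Task

Free the plug-in module from the white base unit: first turn the steel wing catch about a quarter turn clockwise (seen from above), so that its tab swings off the module. Then take the module by its black grip and, since it sits tight in its contact clips, rock it from side to side a good few degrees each way - over away from the catch first, then over towards the catch, and so on - working it upwards until it frees. Finish while still holding the module upright in the gripper, just clear above its socket (a finger's breadth or two), and leave the things lying around where they are.

Things in the scene. Friction and masses are not known exactly. Their poses are not given: they have to be found in the camera images.
- base: White steel case, 150 (x) x 230 (y) x 85 mm high, screwed down (fixed) at a varying place and yaw. Origin: centre of its underside. In its top, centred at y = -35 mm, a socket 43 (x) x 60 (y) mm, 50 mm deep (floor 35 mm above the bench). The wing catch stands on the top at y = +45 mm.
- clip_far (a point): Contact clip in the socket's wall away from the catch (-y), 18 mm above the socket floor; an equal one faces it on the +y side. Sprung steel bars along x, each pressing on the module's side with about 20 N and giving about 4 mm. Their friction resists a straight pull with some 25 to 40 N; leaning slips the module past one clip at a time.
- clip_near (a point): Contact clip in the socket's wall nearer the catch (+y), same height and kind. Once the module's underside has risen about 20 mm it is past both clips and loose in the socket (1.5 mm free each way in x, 4 mm in y).
- socket_mouth (a point): Centre of the socket's mouth, level with the case's top (85 mm above the bench); axes as base.
- module: Plug-in module, about 280 g, axes parallel to base at the start, underside on the socket floor. Origin: centre of underside. Aluminium body 40 (x) x 52 (y) mm to z = 54; flange 50 x 62 mm, z 54 to 59; black grip 34 (x) x 26 (y) mm, z 59 to 97. It rocks in y (turning about x) up to about 7 degrees each way; 4 degrees or more counts. Towards the catch is +y.
- module_grip (a point): Centre of the black grip, on the module's axis 83 mm above its underside (24 mm above the flange); axes as module.
- catch (a joint): Angle of the steel wing catch in rad, growing clockwise seen from above, stops at 0 and 1.7. At 0 its tab (14 mm wide, reaching 54 mm from the axis) points to the base's -y, over the module's flange; starts at 0.1 to 0.4 and counts as open above 1.15. Stays where it is left; needs about 0.06 N m.
- catch_grip (a point): On the catch's vertical axis, at the height to grip its wing, 122 mm above the bench. The wing is an upright steel plate 10 mm thick, 36 mm long, in line with the tab, its top 11 mm above this point, the tab's top 21 mm below it. Axes turn with the catch: x across the plate, y along it, away from the tab's tip.
- bolt_tray: Bystander: grey open tray 90 x 70 x 30 mm with bolts; origin centre of underside. Leave alone.
- driver: Bystander: lying screwdriver 160 mm long along its x, up to about 30 mm high. Leave alone.
- switch_box: Bystander: dark flat box 100 x 110 x 32 mm; origin centre of underside. Leave alone.
- spray: Bystander: upright plain aluminium spray can, 48 mm across, 130 mm high; origin centre of underside. Leave alone.

How it is judged:
By the outcome, as a careful person would: the job done as asked, in the order asked, and still so for the second after the job is handed in, while the arm keeps its last pose, push and grip.
It also fails if it takes over 54 s, if anything falls off the work surface, if the arm or the gripper's body presses on something with over 40 N, if the wrist force passes 120 N, or if a joint passes its speed limit or range.

## Working session

There is one attempt and no reset: what is moved stays moved. The work goes in short steps, each a Python script; the robot and the scene stay as the last script left them, time stands still between calls to the robot, and variables do not carry over. Pictures are saved under pics/ and viewed, and the job is handed in when it is done.

```bash
ls; mkdir -p pics
cat > h.py <<'E'
import numpy as np, cv2
from cell import bot
from scipy.spatial.transform import Rotation as R
def save(n,im): cv2.imwrite('pics/'+n+'.png',im[:,:,::-1])
E
python3 - <<'E'
from h import *
np.set_printoptions(precision=4,suppress=True)
for c in ("top","scene","wrist"):
    im=bot.camera(c); save(c+'0',im)
    for t in ("base","module","catch","module_grip","spray","switch_box","driver","bolt_tray"):
        print(c,t,[( [round(v) for v in d['bbox']],round(d['confidence'],2)) for d in bot.search_frame(c,t)][:2])
    print(bot.calibration(c))
print(bot.read_clock(),bot.read_position(),bot.read_tool_rot(),bot.grip_depth)
E
```

```text
pics
top base []
top module [([327, 180, 25, 24], 0.88)]
top catch [([306, 169, 28, 21], 0.46)]
top module_grip [([326, 177, 32, 28], 0.67)]
top spray [([171, 152, 32, 27], 0.89)]
top switch_box [([170, 211, 48, 48], 0.95)]
top driver [([452, 146, 32, 56], 0.89)]
top bolt_tray [([433, 223, 40, 42], 0.64)]
{'mtx': array([[406.418 ,   0.    , 321.1999],
       [  0.    , 406.418 , 202.1864],
       [  0.    ,   0.    ,   1.    ]]), 'extrinsics': array([[ 0.0165, -0.9998,  0.0116, -0.006 ],
       [-0.996 , -0.0174, -0.0877,  0.5528],
       [ 0.0879, -0.0101, -0.9961,  1.0585],
       [ 0.    ,  0.    ,  0.    ,  1.    ]])}
scene base [([284, 188, 119, 108], 0.8)]
scene module [([312, 222, 34, 29], 0.56)]
scene catch [([340, 209, 30, 21], 0.64)]
scene module_grip [([314, 220, 35, 33], 0.63), ([284, 190, 122, 106], 0.16)]
scene spray [([410, 121, 30, 46], 0.93)]
scene switch_box [([344, 114, 40, 41], 0.9), ([285, 190, 122, 109], 0.22)]
scene driver []
scene bolt_tray [([179, 311, 57, 54], 0.72)]
{'mtx': array([[381.8459,   0.    , 318.6565],
       [  0.    , 381.8459, 203.7239],
       [  0.    ,   0.    ,   1.    ]]), 'extrinsics': array([[ 0.8579,  0.5138,  0.0031, -0.4434],
       [ 0.4269, -0.7094, -0.5608, -0.1498],
       [-0.286 ,  0.4824, -0.8279,  1.1002],
       [ 0.    ,  0.    ,  0.    ,  1.    ]])}
wrist base []
wrist module []
wrist catch []
wrist module_grip []
wrist spray []
wrist switch_box [([220, 325, 107, 52], 0.67)]
wrist driver []
wrist bolt_tray []
{'mtx': array([[351.4348,   0.    , 316.2745],
       [  0.    , 351.4348, 197.0473],
       [  0.    ,   0.    ,   1.    ]]), 'hand_eye': array([[ 1.    , -0.0005,  0.0002, -0.0007],
       [-0.0003, -0.2769,  0.9609, -0.1442],
       [-0.0004, -0.9609, -0.2769,  0.0696],
       [ 0.    ,  0.    ,  0.    ,  1.    ]])}
1.35 [0.2362 0.4967 0.2313] [-0.5978  0.5978  0.3777 -0.3777] 0.0187
```

Run:
```python
import cv2
a=cv2.imread('pics/top0.png');cv2.imwrite('pics/top0z.png',cv2.resize(a[120:280,240:440],None,fx=4,fy=3.75,interpolation=cv2.INTER_CUBIC)[:600,:800])
a=cv2.imread('pics/scene0.png');cv2.imwrite('pics/scene0z.png',cv2.resize(a[170:310,250:436],None,fx=4,fy=4,interpolation=cv2.INTER_CUBIC))
```

```text
(no output)
```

View pics/top0.png

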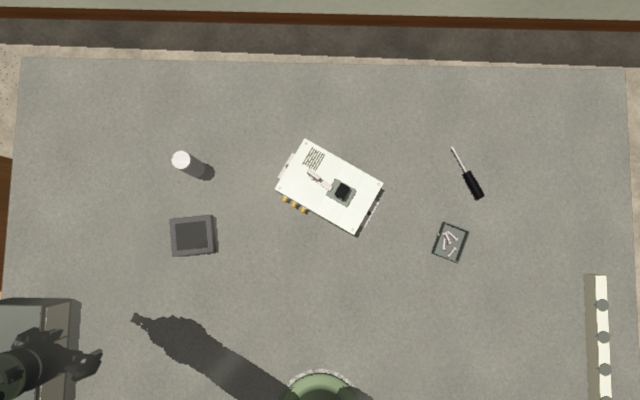

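View pics/scene0.png

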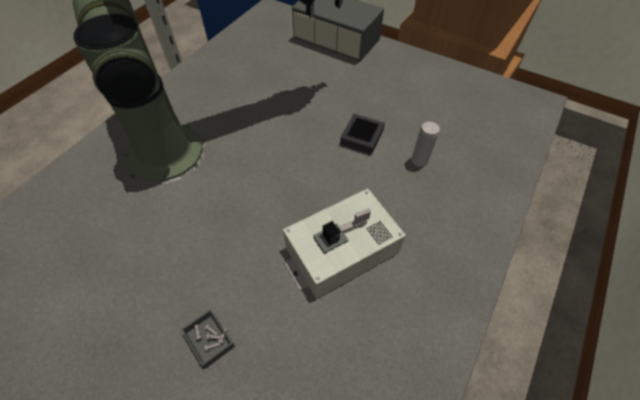

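```bash
sleep 1
```

```text
(no output)
```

View pics/top0z.png

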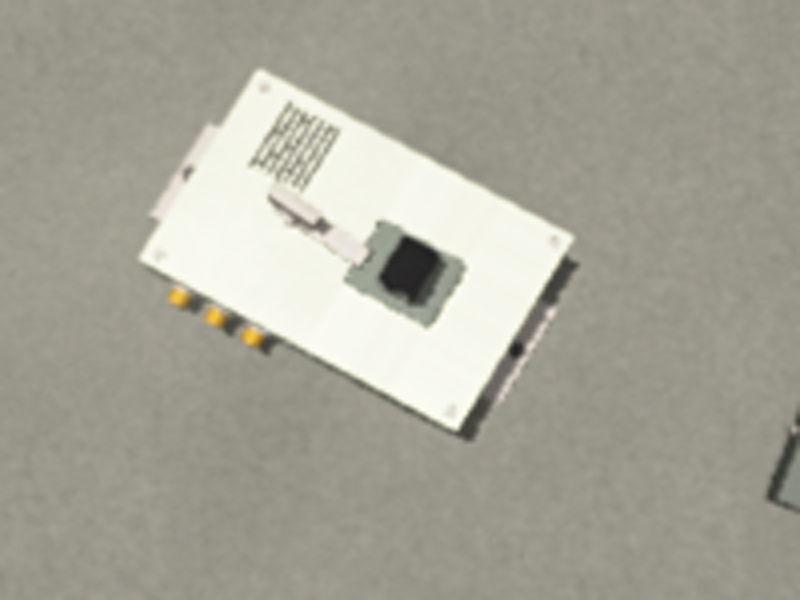

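View pics/scene0z.png

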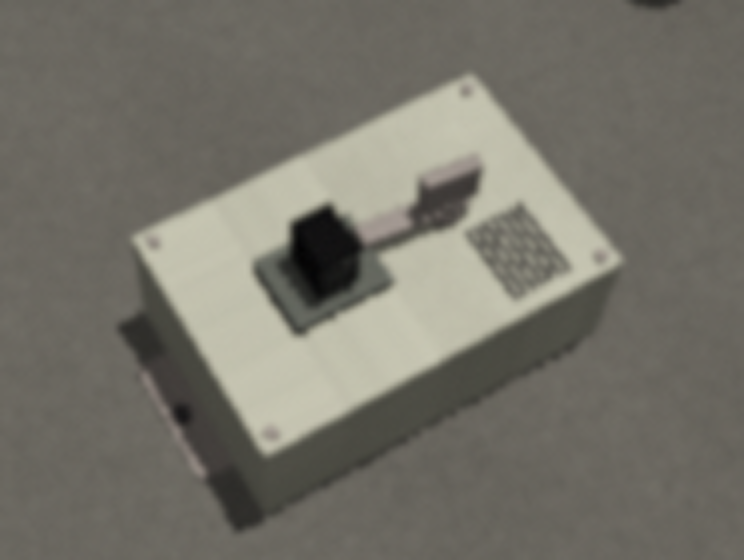

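```bash
cat >> h.py <<'E'
def proj(c,P):
    k=bot.calibration(c);q=(k['extrinsics'][:3,:3]@np.atleast_2d(P).T).T+k['extrinsics'][:3,3]
    p=(k['mtx']@q.T).T;return p[:,:2]/p[:,2:]
def b2w(p,P):
    P=np.atleast_2d(P).astype(float);c,s=np.cos(p[2]),np.sin(p[2])
    return P@np.array([[c,s,0],[-s,c,0],[0,0,1]])+[p[0],p[1],0]
E
python3 - <<'E'
from h import *
from scipy.optimize import least_squares
C=np.array([[.075,.115,.085],[.075,-.115,.085],[-.075,-.115,.085],[-.075,.115,.085]])
t=np.array([[262,68],[575,238],[460,432],[140,260]])/[4,3.75]+[240,120]
s=np.array([[622,262],[265,455],[133,237],[472,73]])/4+[250,170]
for use in (['top'],['scene'],['top','scene']):
    f=lambda p:np.concatenate([(proj(c,b2w(p,C))-(t if c=='top' else s)).ravel() for c in use])
    r=least_squares(f,[.55,0,-1]);print(use,r.x,np.round(r.fun,1))
p=r.x
print(b2w(p,[[0,-.035,.118],[0,.045,.122]]), proj('top',b2w(p,[[0,-.035,.118],[0,.045,.122]])))
E
```

```text
['top'] [ 0.58805749 -0.0169611  -0.50722109] [-0.2  0.4  0.2 -0.  -0.3 -0.2  0.3 -0.2]
['scene'] [ 0.59073967 -0.01283092 -0.50927187] [ 0.3 -0.2 -0.1  0.1 -0.2 -0.1  0.   0. ]
['top', 'scene'] [ 0.58964249 -0.01480035 -0.50831547] [-1.  -0.2 -0.7 -0.6 -1.2 -0.8 -0.5 -0.9 -0.5  0.2 -1.   0.7 -1.1  0.4
 -0.8  0.4]
[[ 0.57260777 -0.04537514  0.118     ]
 [ 0.61154428  0.0245101   0.122     ]] [[341.73733984 191.07662053]
 [313.37650151 174.50730008]]
```

```bash
cat >> h.py <<'E'
def rot(a,tilt=None):
    x=np.array([np.cos(a),np.sin(a),0]);y=np.array([0,0,-1.]);z=np.cross(x,y)
    m=R.from_matrix(np.c_[x,y,z])
    return m if tilt is None else R.from_rotvec(tilt)*m
def q(m): 
    v=m.as_quat();return [v[3],v[0],v[1],v[2]]
def wproj(P,pos,quat):
    k=bot.calibration('wrist');T=k['hand_eye'];r=R.from_quat([quat[1],quat[2],quat[3],quat[0]]).as_matrix()
    t=(np.atleast_2d(P)-pos)@r; c=(t-T[:3,3])@T[:3,:3]
    p=(k['mtx']@c.T).T;return p[:,:2]/p[:,2:]
E
python3 - <<'E'
from h import *
np.set_printoptions(precision=3,suppress=True)
for a in (-.65,-2.08,2.49,1.06,-.508,-.508+np.pi):
  for P in ([.612,.025,.12],[.573,-.045,.12],[.59,-.015,.25]):
    print(a,P,bot.solve_ik(P,q(rot(a))))
E
```

```text
-0.65 [0.612, 0.025, 0.12] [-0.08   0.529 -0.175  0.866  0.     2.141]
-0.65 [0.573, -0.045, 0.12] [-0.207  0.466 -0.283  0.821  0.     2.014]
-0.65 [0.59, -0.015, 0.25] [-0.15   0.39  -0.05   1.131  0.     2.07 ]
-2.08 [0.612, 0.025, 0.12] [-0.08   0.529 -0.175  0.866  0.    -2.712]
-2.08 [0.573, -0.045, 0.12] [-0.207  0.466 -0.283  0.821  0.    -2.839]
-2.08 [0.59, -0.015, 0.25] [-0.15   0.39  -0.05   1.131  0.    -2.783]
2.49 [0.612, 0.025, 0.12] [-0.08   0.529 -0.175  0.866  0.    -0.999]
2.49 [0.573, -0.045, 0.12] [-0.207  0.466 -0.283  0.821  0.    -1.126]
2.49 [0.59, -0.015, 0.25] [-0.15   0.39  -0.05   1.131  0.    -1.07 ]
1.06 [0.612, 0.025, 0.12] [-0.08   0.529 -0.175  0.866  0.     0.431]
1.06 [0.573, -0.045, 0.12] [-0.207  0.466 -0.283  0.821  0.     0.304]
1.06 [0.59, -0.015, 0.25] [-0.15   0.39  -0.05   1.131  0.     0.36 ]
-0.508 [0.612, 0.025, 0.12] [-0.08   0.529 -0.175  0.866  0.     1.999]
-0.508 [0.573, -0.045, 0.12] [-0.207  0.466 -0.283  0.821  0.     1.872]
-0.508 [0.59, -0.015, 0.25] [-0.15   0.39  -0.05   1.131  0.     1.928]
2.633592653589793 [0.612, 0.025, 0.12] [-0.08   0.529 -0.175  0.866  0.    -1.142]
2.633592653589793 [0.573, -0.045, 0.12] [-0.207  0.466 -0.283  0.821  0.    -1.27 ]
2.633592653589793 [0.59, -0.015, 0.25] [-0.15   0.39  -0.05   1.131  0.    -1.213]
```

```bash
cat >> h.py <<'E'
def shot(n):
    pos,qt=bot.read_position(),bot.read_tool_rot(); im=bot.camera('wrist'); save(n,im)
    np.savez('pics/'+n+'.npz',pos=pos,q=qt); return im,pos,qt
E
python3 - <<'E'
from h import *
bot.move_pose([.59,-.015,.25],q(rot(2.5)))
im,pos,qt=shot('w1')
for t in ("module","catch","module_grip"): print(t,[(np.round(d['bbox']),round(d['confidence'],2)) for d in bot.search_frame('wrist',t)][:2])
print(bot.read_clock(),pos,qt,rot(2.5).as_quat())
for p in ([.588,-.017,-.507],[.5907,-.0128,-.509],[.5896,-.0148,-.508]):
  print(wproj(b2w(p,[[0,-.035,.132],[0,.045,.133],[-.075,.115,.085],[.075,.115,.085],[.075,-.115,.085],[-.075,-.115,.085]]),pos,qt).round(0).tolist())
E
```

```text
module [(array([277., 100.,  70.,  80.]), 0.71)]
catch [(array([312., 168.,  21.,  97.]), 0.56)]
module_grip [(array([277.,  98.,  66.,  80.]), 0.64)]
3.775 [ 0.58992322 -0.01432581  0.24998464] [-0.22277295  0.22265942  0.6711884  -0.67104481] [ 0.22296658  0.67103346 -0.67103346 -0.22296658]
[[311.0, 142.0], [325.0, 241.0], [408.0, 278.0], [258.0, 296.0], [207.0, 49.0], [391.0, 22.0]]
[[312.0, 148.0], [325.0, 247.0], [408.0, 282.0], [258.0, 300.0], [208.0, 55.0], [391.0, 29.0]]
[[311.0, 145.0], [325.0, 244.0], [408.0, 280.0], [258.0, 298.0], [208.0, 53.0], [391.0, 26.0]]
```

View pics/w1.png

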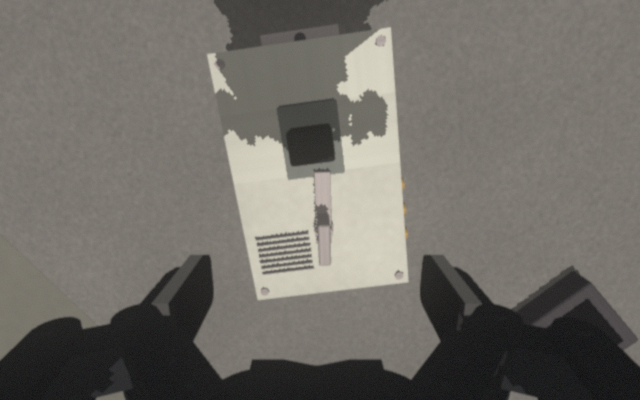

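Run:
```python
import cv2
a=cv2.imread('pics/w1.png');b=cv2.resize(a[85:275,240:430],None,fx=3.15,fy=3.15,interpolation=cv2.INTER_CUBIC);cv2.imwrite('pics/w1z.png',cv2.convertScaleAbs(b,alpha=1.1,beta=10));print(b.shape)
```

```text
(598, 598, 3)
```

View pics/w1z.png

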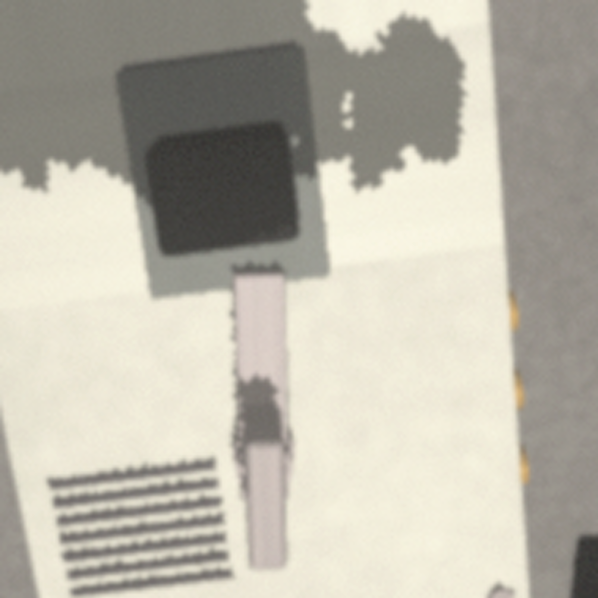

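Run:
```python
from h import *
from scipy.optimize import least_squares
d=np.load('pics/w1.npz');pos,qt=d['pos'],d['q']
z=lambda l:np.array(l)/3.15+[240,85]
cor=np.array([[-.075,.115,.085],[.075,.115,.085],[.075,-.115,.085],[-.075,-.115,.085]]);ci=np.array([[408,283],[258,299],[208,53],[391,27]])
fl=np.array([[.025,-.066,.094],[-.025,-.066,.094],[-.025,-.004,.094],[.025,-.004,.094]]);fi=z([[116,70],[298,43],[330,273],[152,297]])
gr=np.array([[.017,-.048,.132],[-.017,-.048,.132],[-.017,-.022,.132],[.017,-.022,.132]]);gi=z([[147,135],[285,118],[300,239],[162,256]])
wi=z([[247,445],[284,440],[286,567],[251,568]])
def wing(p,th):
    w=np.array([[.005,-.018],[-.005,-.018],[-.005,.018],[.005,.018]]);c,s=np.cos(-th),np.sin(-th)
    w=w@np.array([[c,s],[-s,c]])+[0,.045]
    return b2w(p,np.c_[w,np.full(4,.133)])
def run(P,I):
    r=least_squares(lambda p:(wproj(b2w(p,P),pos,qt)-I).ravel(),[.59,-.014,-.508]);return r.x,r.fun.round(1)
for n,P,I in (('cor',cor,ci),('fl',fl,fi),('gr',gr,gi)): print(n,*run(P,I))
r=least_squares(lambda p:np.r_[(wproj(b2w(p,np.r_[cor,fl,gr]),pos,qt)-np.r_[ci,fi,gi]).ravel(),(wproj(wing(p,p[3]),pos,qt)-wi).ravel()],[.59,-.014,-.508,.15]);print(r.x,r.fun.round(1))
p=r.x;r2=least_squares(lambda v:(wproj(wing([v[0],v[1],p[2]],v[2]),pos,qt)-wi).ravel(),[.59,-.014,.15]);print('wing',r2.x,r2.fun.round(1))
print(b2w(p,[[0,-.035,.118],[0,.045,.122]]))
```

```text
cor [ 0.59018778 -0.01393191 -0.51128308] [-0.2 -1.7 -0.4 -0.2  0.2  0.6  0.3  0.7]
fl [ 0.59021455 -0.01419844 -0.49843536] [-1.   0.1  1.1 -0.2  0.  -0.1 -0.1  0.3]
gr [ 0.58974003 -0.01554346 -0.51997789] [-0.9  1.9  1.3  1.6  0.3 -1.9 -0.7 -1.9]
[ 0.59005362 -0.01441701 -0.50954832  0.09945863] [-0.2 -2.3 -0.4 -0.6 -0.2  0.2 -0.2 -0.1 -0.2 -0.7  2.1 -0.4  0.1 -0.1
 -0.1 -0.3 -0.9  3.8  1.1  3.   0.5 -0.6 -0.3 -0.2 -0.9 -2.2  0.  -1.
  0.3 -0.1 -0.8 -0. ]
wing [ 0.59029596 -0.01365586  0.09904873] [-0.5 -1.3  0.3 -0.1  0.6  0.8 -0.4  0.8]
[[ 0.57298121 -0.04497078  0.118     ]
 [ 0.61200385  0.02486642  0.122     ]]
```

Run:
```python
from h import *
np.set_printoptions(precision=3,suppress=True)
a=-.510-.10+np.pi; P=[.612,.025]
bot.set_gripper(.5)
bot.move_pose([*P,.16],q(rot(a)))
print(bot.move_linear([*P,.107],.08,until_force=8))
bot.set_gripper(0,grasp_force=40)
print(bot.read_clock(),bot.read_gripper_width(),bot.read_ft_force(),bot.read_position())
im,_,_=shot('w2')
```

```text
False
5.9583 0.10715985329606463 [-2.038  1.556  5.334] [0.612 0.025 0.108]
```

View pics/w2.png

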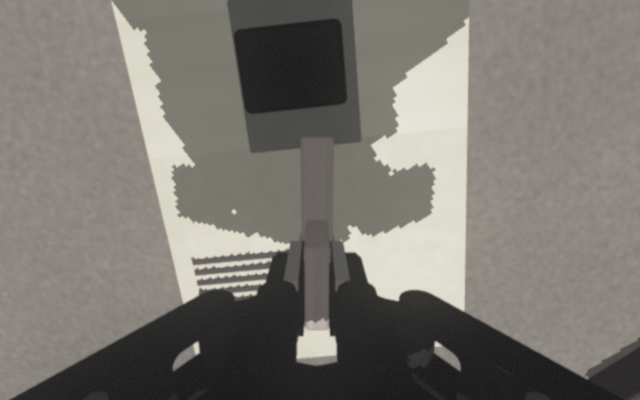

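The wing is held between the pads (width ≈ 9 mm, wing at px (317, 290)), with the tab running straight up to (317, 140). Now I turn it.

Run:
```python
from h import *
np.set_printoptions(precision=3,suppress=True)
a=-.510-.10+np.pi; P=[.612,.025,.107]
for k in (.35,.7,1.05,1.4):
    bot.move_pose(P,q(rot(a-k))); print(k,bot.read_ft_force(),bot.read_moment(),bot.read_gripper_width())
bot.set_gripper(.5)
bot.move_linear([*P[:2],.19],.15)
im,pos,qt=shot('w3'); print(bot.read_clock(),bot.read_ft_force())
```

```text
0.35 [-4.052  2.89   5.533] [ 0.339  0.585 -0.034] 0.10810824586663856
0.7 [-2.97   1.99   5.689] [ 0.372  0.701 -0.091] 0.10689296480780788
1.05 [-3.453  1.711  6.317] [ 0.423  0.64  -0.089] 0.10442406348881493
1.4 [-3.367  2.681  5.877] [ 0.421  0.656 -0.018] 0.10490097116786641
8.875 [ 0.531 -0.411  0.147]
```

View pics/w3.png

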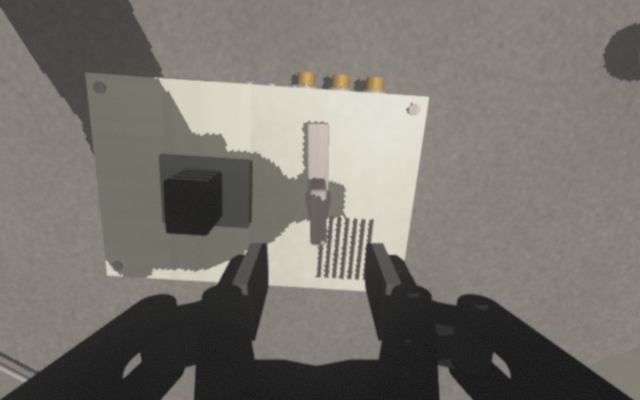

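Run:
```python
from h import *
np.set_printoptions(precision=3,suppress=True)
p=[.5901,-.0142,-.510]; P=b2w(p,[0,-.035,0])[0][:2]; a=p[2]+np.pi/2
bot.move_pose([*P,.17],q(rot(a)))
print(bot.move_linear([*P,.101],.1,until_force=8))
bot.set_gripper(0,grasp_force=100)
print(P,bot.read_clock(),bot.read_gripper_width()*85,bot.read_ft_force(),bot.read_moment(),bot.read_position())
shot('w4'); save('s4',bot.camera('scene')[170:310,250:436])
```

```text
False
[ 0.573 -0.045] 10.4333 24.790177879773644 [-0.498  1.3    5.688] [0.27  0.12  0.041] [ 0.574 -0.045  0.102]
```

View pics/w4.png

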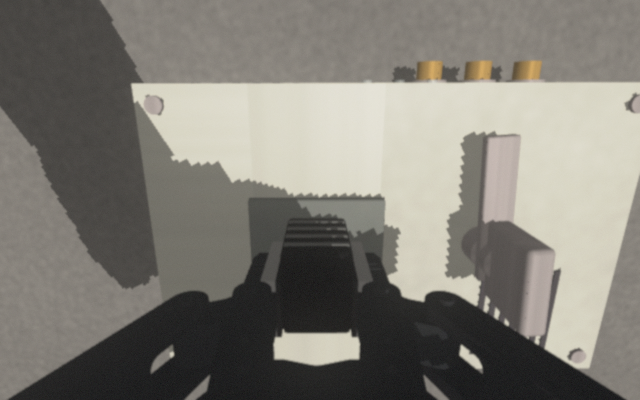

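View pics/s4.png

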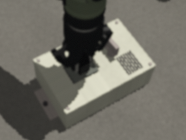

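```bash
cat >> h.py <<'E'
p=np.array([.5901,-.0142,-.510]); PIV=b2w(p,[0,-.035,.053])[0]; RB=R.from_euler('z',p[2])
def tcp(phi,h,zoff=.101-.035):
    # module rise h (m), tilt phi deg about base x (+ = away from catch); tcp sits zoff above module underside
    r=RB*R.from_euler('x',phi,degrees=True)
    return PIV+r.apply([0,0,h-.018+zoff]), q(r*RB.inv()*rot(p[2]+np.pi/2))
def stroke(f0,h0,f1,h1,n=3,speed=.02):
    mx=0
    for i in range(1,n+1):
        s=i/n; pos,qq=tcp(f0+(f1-f0)*s,h0+(h1-h0)*s)
        hit=bot.move_linear(pos.tolist(),speed,rotation=qq,until_force=85)
        f=bot.read_ft_force(); mx=max(mx,np.linalg.norm(f))
        if hit: print('FORCE STOP',f0,f1,s,f); return False
    r=bot.read_tool_rot(); v=R.from_quat([r[1],r[2],r[3],r[0]]).apply([0,-1,0]); v=RB.inv().apply(v)
    print('phi',f1,'h',h1,'tilt',round(np.degrees(np.arctan2(-v[1],v[2])),2),'F',RB.inv().apply(f).round(1),'M',RB.inv().apply(bot.read_moment()).round(2),'max',round(mx,1),'w',round(bot.read_gripper_width()*85,1),'t',round(bot.read_clock(),1)); return True
E
python3 - <<'E'
from h import *
ok=stroke(0,0,5.7,.0028) and stroke(5.7,.0028,-5.7,.0078,n=4)
shot('w5')
E
```

```text
phi 5.7 h 0.0028 tilt 5.78 F [0.4 0.5 5.6] M [0.24 0.09 0.12] max 5.9 w 24.5 t 11.3
phi -5.7 h 0.0078 tilt -5.66 F [ 4.1  0.4 -6.5] M [ 0.91 -1.18  0.01] max 7.7 w 24.5 t 12.5
```

View pics/w5.png

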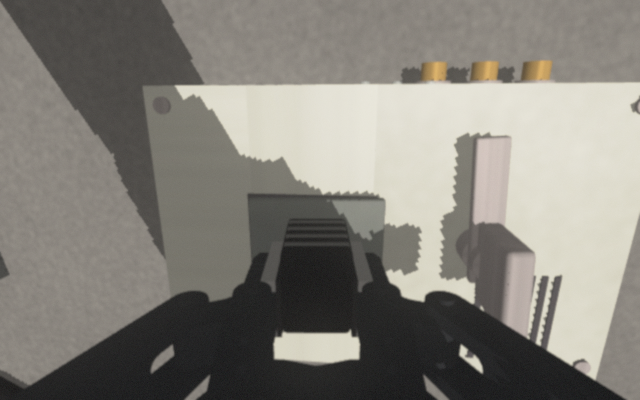

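Run:
```python
from h import *
seq=[(-5.7,.0078),(5.7,.0128),(-5.7,.0178),(5.7,.0225)]
for u,v in zip(seq,seq[1:]):
    if not stroke(*u,*v,n=4): break
shot('w6')
```

```text
phi 5.7 h 0.0128 tilt 5.73 F [ 5.2  3.7 -7.8] M [ 0.62 -1.37  0.07] max 11.3 w 24.5 t 13.7
phi -5.7 h 0.0178 tilt -5.72 F [ 2.5  2.  -4.6] M [ 0.47 -0.82  0.01] max 9.1 w 24.3 t 15.0
phi 5.7 h 0.0225 tilt 5.94 F [1.  7.3 3.7] M [ 1.76 -0.05 -0.01] max 8.2 w 24.4 t 16.3
```

View pics/w6.png

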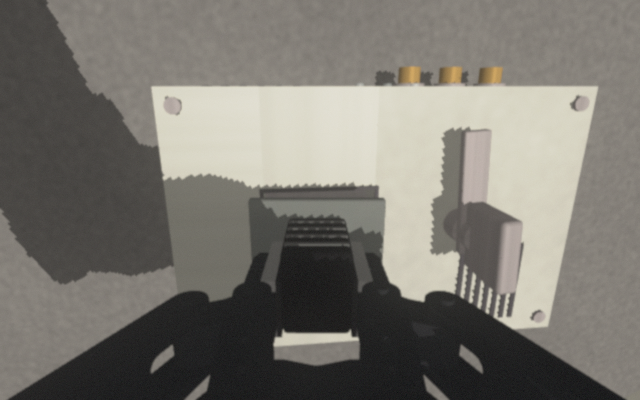

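Run:
```python
from h import *
ok=stroke(5.7,.0225,0,.0250,n=3)
ok=ok and stroke(0,.025,0,.074,n=4,speed=.04)
bot.wait(.3)
shot('w7'); s=bot.camera('scene')[150:310,230:436]; save('s7',cv2.resize(s,None,fx=3.5,fy=3.5,interpolation=cv2.INTER_CUBIC))
t=bot.camera('top'); save('t7',t)
for c in('spray','switch_box','driver','bolt_tray'): print(c,[np.round(d['bbox']).tolist() for d in bot.search_frame('top',c)][:1])
print(bot.read_position(),tcp(0,.074),bot.read_tool_rot(),bot.read_clock())
```

```text
phi 0 h 0.025 tilt -0.09 F [-1.3  0.7 -0.2] M [0.2  0.03 0.  ] max 5.5 w 24.4 t 17.2
phi 0 h 0.074 tilt 0.01 F [ 0.2 -0.6 -2.3] M [ 0.01 -0.01 -0.02] max 2.6 w 24.5 t 19.0
spray [[171.0, 152.0, 32.0, 28.0]]
switch_box [[170.0, 213.0, 45.0, 42.0]]
driver [[172.0, 152.0, 31.0, 30.0]]
bolt_tray [[434.0, 222.0, 37.0, 41.0]]
[ 0.5730101  -0.04475358  0.1749808 ] (array([ 0.5730138 , -0.04474606,  0.175     ]), [np.float64(-0.6099543521614769), np.float64(0.6099543521614769), np.float64(0.35770894352709875), np.float64(-0.35770894352709875)]) [ 0.60997412 -0.60996021 -0.35768582  0.35768837] 19.6917
```

View pics/w7.png

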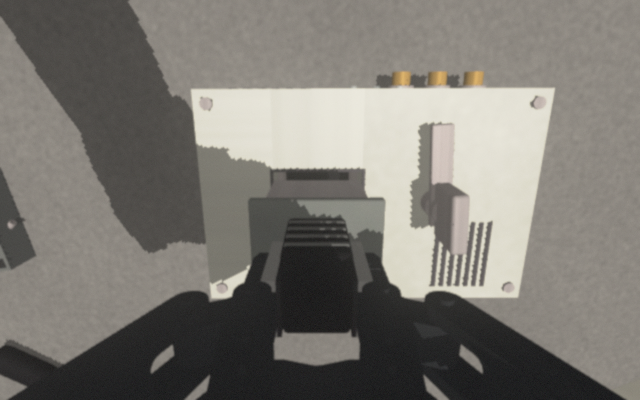

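View pics/s7.png

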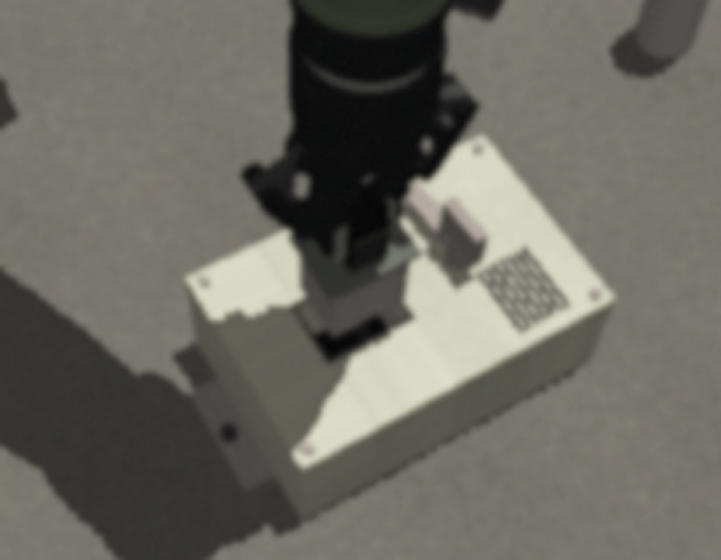

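View pics/t7.png

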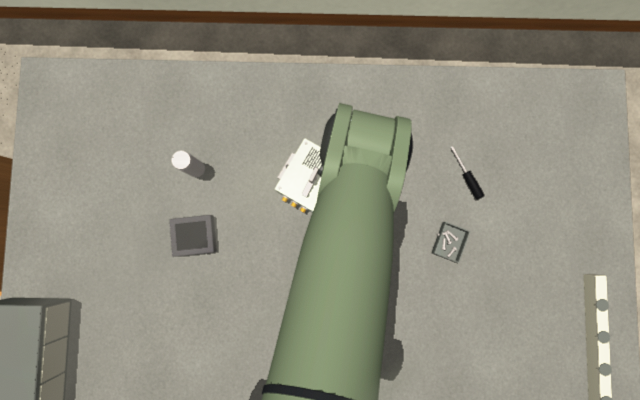

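The picture shows every bystander where it was at the start: spray (181,160), box (192,236), driver (467,175), tray (450,242). The network's "driver" report was a false hit on the spray can.

Run:
```python
from h import *
print(bot.read_ft_force(),bot.read_gripper_width()*85,bot.read_clock()); bot.close_job()
```

```text
[ 0.10915182  0.01458108 -2.36887408] 24.320603227874315 19.6917
the job is handed in; nothing more can be done
```

The module is out of the base unit and held upright in the gripper, and the job is handed in at 19.7 s of the 54 s allowed.

- **Catch:** I turned it clockwise by 1.4 rad, from about 0.1 to about 1.5 rad. The picture shows its tab well clear of the module's flange.
- **Rocking:** I gripped the module by its black grip at 100 N and rocked it ±5.7° five times, away from the catch first, raising it about 22 mm. I then straightened it and lifted it to about 24 mm above the socket mouth.
- **Forces:** The force I read at each step while rocking and lifting stayed under 12 N.

**Last checks**
- The tool's tilt read 0.01°, and the tool was within 0.1 mm of its target.
- The 2.4 N hanging on the wrist fits the module's weight.
- The flange shows no slip in the gripper, and the pictures show the module above the open socket.
- All four bystanders are where they started. The network reported the driver at the spray can's place, but the picture shows the driver itself unmoved.

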